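# Fit the drill bush in the angled drilling jig

## Robot

A 6-joint arm with a two-finger parallel gripper is mounted at the origin on the work surface. World frame = base frame: x ahead of the robot, y to its left, z up, the work surface at z = 0. Lengths are in m, angles in degrees, forces in N, time in s.
With the tool pointing down it reaches from about 0.275 to 0.775 m from the base axis. Payload 14.6 kg.
Tool frame: the origin (TCP) lies at the very end of the fingers, on their centre line; the grasp point (between the pads) lies 19 mm behind it; x points along the fingers, y is the direction in which the jaws open and shut, and the axes are right-handed (so a half turn about x gives the same grasp; the last joint's range is limited). The gripper opens to 85 mm and grips with 20 to 120 N. Pads are 22 mm wide; open, the fingers measure 114 mm over their backs; the gripper's body (76 mm by 85 mm) begins 54 mm behind the grasp point. The pads swing forward as they close: fully open they stand 13 mm farther back than shut.
Start: joints at [-85.674, 15.075, -2.767, 72.158, 0, 81.102], TCP at [0.12, -0.511, 0.231] pointing down, gripper open.
Joint ranges: [-151.79, 151.79], [-50.71, 97.33], [-67.44, 78.34], [-121.81, 120.89], [-77.56, 73.72], [-180, 180]. Speed limits (degrees/s): [108.29, 108.29, 147.25, 159.86, 180, 180].

## Interface

Orientations are given as [roll, pitch, yaw] about the fixed x, y, z axes, in that order (R = Rz(yaw) Ry(pitch) Rx(roll)).
In Python, from cell import ctrl gives the robot as it stands.
- The arm moves only by the shell command python3 -m inch 'ROWS' [FORCE]. ROWS is JSON, a list of rows, each an object of numbers: "x", "y", "z": the shift along the world's x, y, z in mm; "turn": the turn about the world's z in rad; "jaw": the finger opening in mm, from 0 to 85.4. A call has 1 to 20 rows; each row shifts and turns the commanded pose from where the row before left it; what a row does not reach is not made up. A row lasts 1/8 s, in which the tool goes at most 62.5 mm and 10.7 degrees, less where a joint would pass 70% of its speed; a pose out of reach is approached as far as the arm can. A call is refused whole if a number of a shift passes 62.5 or a number of a turn 0.188, either way. A call with a gripper value outside its range is refused whole. The fingers move at their own pace and stop on an object; FORCE is the grip in N (left out, the last holds). Time passes only in rows, so rows that do not move let the fingers close. It gives the time, the measured TCP pose, the force and the opening at its end, in the units of the state.
- ctrl.observe(): the state, without advancing time (a new reading comes with each control period).
- ctrl.capture(name): name is "scene" or "top"; returns a dict with "color" (420x560x3 uint8, red, green, blue), "vertical_fov" (degrees; the focal length in pixels is half the picture's height over the tangent of half this angle, whatever the lens; pixels are square), "cx", "cy" (the principal point, pixels), "cam_to_world" (4x4, takes a point from camera to world coordinates). Camera axes: x right, y down, z forward; pixel columns grow to the right and rows downward; lengths in m; the calibration is good to about 2 mm. A picture is of the moment at which its call begins. There is no depth.
- ctrl.job_done(): hands the job in, once; it reports no verdict.
The state is a dict: "t": time; "joint_positions": joint angles; "qd": joint speeds; "tau": joint torques, N m; "position": TCP position; "tool_rot": TCP orientation; "ft_force": force on the tool from outside, world axes, zero at the start; "ft_torque": the same for the moment, N m; "grip_width": finger opening in m.
Only numpy, scipy, OpenCV 4.12 (cv2) and the standard library are available. Lean on these libraries where they do the work, as an engineer would, in place of code of your own. Each camera call takes 0.05 s, during which the arm holds its last target. There are 200 camera calls.

## Task

Fit the red-banded drill bush in the leaning boss of the drilling jig that is clamped on the oak brace: enter its nose, turn it under light pressure until its two lugs drop into the keyways, then twist it clockwise until it drops again and its flange sits flush on the boss, locked, and let go. Do not force it, leave the other two bushes in the rack and do not disturb the things lying on the bench.

Things in the scene. Friction and masses are not known exactly. Their poses are not given: they have to be found in the camera images.
- bush_red: The bush to fit: turned steel drill bush, 69 mm long, 0.2 to 0.4 kg, with a RED band round its head and a 16 mm bore. Origin at the centre of its nose end (lower end in the rack); z along its axis to the head, x through its two lugs. Half a turn about z gives the same bush. It starts upright in one of the rack's three holes, at any angle about z. Its stepped outline is told at the two red_ points.
- red_grip (a point): On bush_red's axis, 56 mm from its nose end: the middle of its knurled round head, by which it is held: 42 mm diameter, from 43 to 69 mm from the nose end. Below the head is a flange of 54 mm diameter, from 37 to 43 mm, with a white dash on its top over each lug.
- red_lugs (a point): On bush_red's axis, 18 mm from its nose end: the middle height of its two lugs, on +x and -x, from 14 to 22 mm from the nose end, 8 mm wide, standing out to 21 mm from the axis. The round body is 30 mm diameter up to the flange, with a nose tapering to 23 mm diameter over the last 5 mm.
- bush_blue: A bystander: the same bush with a blue band and a 12 mm bore. To stay in the rack.
- bush_yellow: A bystander: the same bush with a yellow band and a 20 mm bore. To stay in the rack.
- rack: Fixed dark wooden block 270 x 90 x 45 mm (x, y, z), origin at the centre of its underside. Three round 46 mm through holes stand on its x axis at x = -85, 0 and +85 mm; a bush hangs loosely in each, its flange resting on the block's top, 45 mm above the bench. The bush heads stand 85 mm apart, centre to centre.
- brace: Fixed oak timber 140 x 440 x 90 mm (x, y, z) with a 50 mm tenon on its +y end, lying on two 30 mm bearers; origin on the bench under its middle; its top is 120 mm above the bench. The jig is clamped on its top.
- boss: The seat: round blue boss of the aluminium drilling jig, 74 mm diameter, fixed, leaning 30 degrees from vertical towards the brace's +y end. Origin at the middle of its face, 204 mm above the bench; z out of the bore along its axis; x parallel to the brace's x. Nothing of the jig beside it stands above its face's plane; an F-clamp stands behind it. The jig's place along the brace varies.
- keyways (a point): At the middle of the boss's face (axes as the boss). Here a steel liner is pressed in: round bore 32 mm diameter with two opposite open keyways, 12 mm wide, reaching 23 mm from the axis, in a collar 8 mm thick. IT IS PRESSED IN AT NO SET ANGLE: the line through the keyways lies up to 40 degrees either way about z from the boss's x; it is not reported: feel for it, or look before the bush covers it.
- lugs_on_face (a point): On the bore's axis, 14 mm below the boss's face (axes as the boss): where the bush's origin is while its nose is in the bore and its lugs stand on the face, off the keyways. Turn it under light pressure: with the lugs within about 6 degrees of the keyways it drops freely 18 mm.
- lugs_on_ledge (a point): On the bore's axis, 32 mm below the boss's face: where the bush's origin is after the drop through the keyways; the lugs rest on a ledge and the flange stands 5 mm proud. From here it turns clockwise only (seen looking down on the head: negative about the boss's z). After about 50 degrees it drops 5 mm more under light pressure.
- bush_home (a point): On the bore's axis, 37 mm below the boss's face: where the bush's origin is when locked, flange flush on the face. It can be turned on clockwise to a stop about 85 degrees from the keyways, and cannot turn back past the ledge.
- clamp_top (a point): Top of the dark red upright handle, 30 mm diameter, of the F-clamp that holds the jig: 108 mm from the boss's centre towards the brace's -y end, 272 mm above the bench. Its black arm, 26 mm wide, reaches from under the handle to a bar along the brace's +x side, up to 225 mm above the bench. Fixed.
- mallet: Bystander: carpenter's mallet, head 75 x 150 x 100 mm, handle 240 mm, lying on the bench. Origin under it on the bench.
- chisel: Bystander: chisel with a yellow handle, 280 mm long, lying on the bench.
- tape: Bystander: grey and orange tape measure, 72 x 34 x 62 mm, standing on the bench.
- pencil: Bystander: flat red carpenter's pencil, 175 mm long.
- bevel: Bystander: sliding bevel, wooden stock 130 mm long, steel blade 200 mm long and 14 mm above the bench.
- sander: Bystander: cork sanding block 110 x 62 x 30 mm.
There are look-alikes about, which are no part of the job. What is shaped like the bush_red but green is not meant.

How it is judged (in metres and radians):
On the way:
1. the red-banded bush has dropped into the keyways: nose in the bore, its origin at least 28 mm below the boss's face (z of bush_red in the frame of boss between -0.04 and -0.028 m and angle between the z axis of bush_red and the z axis of boss, either way round below 0.12 rad), for 0.1 s.
At the end, for the whole second after the job is handed in: The red-banded bush sits locked in the boss, let go and at rest: its flange flush on the boss's face (within 1.8 mm, which only the twisted, locked position allows), centred within 3 mm, its axis within 3.4 degrees of the bore; the other two bushes are still in the rack (z of bush_red in the frame of boss between -0.0395 and -0.0352 m and x of bush_red in the frame of boss between -0.003 and 0.003 m and y of bush_red in the frame of boss between -0.003 and 0.003 m and angle between the z axis of bush_red and the z axis of boss, either way round below 0.06 rad and linear speed of bush_red below 0.02 m/s and horizontal distance between rack and bush_blue below 0.1 m and horizontal distance between rack and bush_yellow below 0.1 m); the robot touches nothing.
It fails at once if a bystander is disturbed: another bush moved by more than 20 mm, or something lying on the bench by more than 30 mm (distance of any of bush_blue, bush_yellow from where it was at the start of the episode above 0.02 m or distance of any of mallet, chisel, tape, pencil, bevel, sander from where it was at the start of the episode above 0.03 m).
It fails at once if the bush is forced: pressed or wrenched against the jig with more than 150 N (contact force between bush_red and boss above 150 N).
It also fails if it takes over 64 s, if anything falls off the work surface, if the arm or the gripper's body presses on something with over 40 N, if the wrist force passes 120 N, or if a joint passes its speed limit or range.

## Working session

There is one attempt and no reset: what is moved stays moved. The work goes in short steps, Python scripts to look and compute and a shell command to move; the robot and the scene stay as the last step left them, time stands still between calls to the robot, and variables do not carry over. Pictures are saved under pics/ and viewed, about 8 in all and at most 12, crops included, and the job is handed in when it is done.

```bash
ls -la; mkdir -p pics; python3 -m inch 2>&1 | head; python3 - <<'E'
from cell import ctrl
import cv2,json
print(ctrl.observe())
for n in("scene","top"):
    c=ctrl.capture(n); cv2.imwrite(f"pics/{n}0.png",c["color"][:,:,::-1])
    print(n,c["vertical_fov"],c["cx"],c["cy"],c["cam_to_world"])
E
```

```text
total 12
drwxr-xr-x  3 agent agent 4096 Dec  4 18:49 .
drwxr-xr-x 23 root  root  4096 Dec  4 18:49 ..
drwxr-xr-x  2 agent agent 4096 Dec  4 18:49 pics
invalid input
{'t': 0.0, 'joint_positions': array([-8.56733800e+01,  1.50980851e+01, -2.80529400e+00,  7.21590025e+01,
       -4.13749525e-04,  8.11016942e+01]), 'qd': array([-0.02042274,  0.1209587 , -0.05807062,  0.06093225,  0.03856523,
        0.05872605]), 'tau': array([-3.78460827e-03, -6.37618303e+01,  3.84567046e+01,  1.38318891e-02,
       -4.85737673e-04, -4.72620718e-05]), 'position': array([ 0.12007463, -0.51078296,  0.23082208]), 'tool_rot': array([-98.51829435,  89.93761697,  94.70663165]), 'ft_force': array([ 0.77241901,  0.56917642, -0.83098535]), 'ft_torque': array([-0.0221727 , -0.054658  ,  0.02341074]), 'grip_width': 0.08505224818207179}
scene 49.969371055065345 281.56381069138445 203.78488911508623 [[ 0.84719754  0.38531452 -0.36577187  1.03011054]
 [ 0.53121183 -0.62522906  0.57175398 -0.68243545]
 [-0.00838609 -0.6786909  -0.73437615  1.09949542]
 [ 0.          0.          0.          1.        ]]
top 46.846540392599955 275.05804533639923 206.26280527362965 [[ 1.33809975e-04 -9.98653960e-01  5.18676183e-02  4.96501091e-01]
 [-9.99980759e-01 -4.55306979e-04 -6.18664839e-03  3.31115251e-02]
 [ 6.20193660e-03 -5.18657924e-02 -9.98634806e-01  1.29581716e+00]
 [ 0.00000000e+00  0.00000000e+00  0.00000000e+00  1.00000000e+00]]
```

View pics/scene0.png

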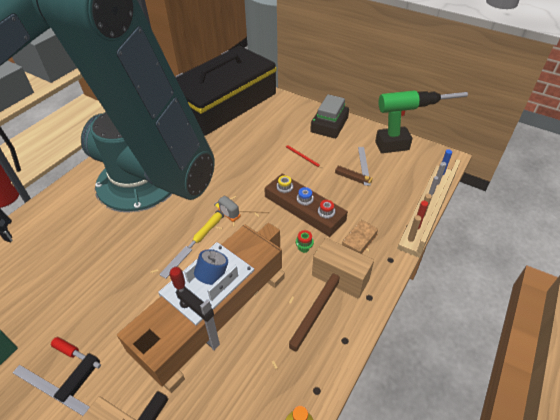

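View pics/top0.png

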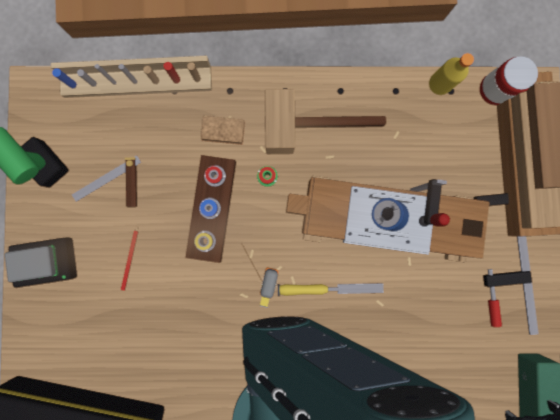

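```bash
python3 - <<'E'
import cv2,numpy as np
t=cv2.imread("pics/top0.png");s=cv2.imread("pics/scene0.png")
def crop(im,x,y,w,h): return cv2.resize(im[y:y+h,x:x+w],(400,300),interpolation=cv2.INTER_CUBIC)
a=np.vstack([np.hstack([crop(t,350,180,80,60),crop(t,180,145,100,75)]),np.hstack([crop(s,170,235,80,60),crop(s,280,185,80,60)])])
cv2.imwrite("pics/crops0.png",a)
E
```

```text
(no output)
```

View pics/crops0.png

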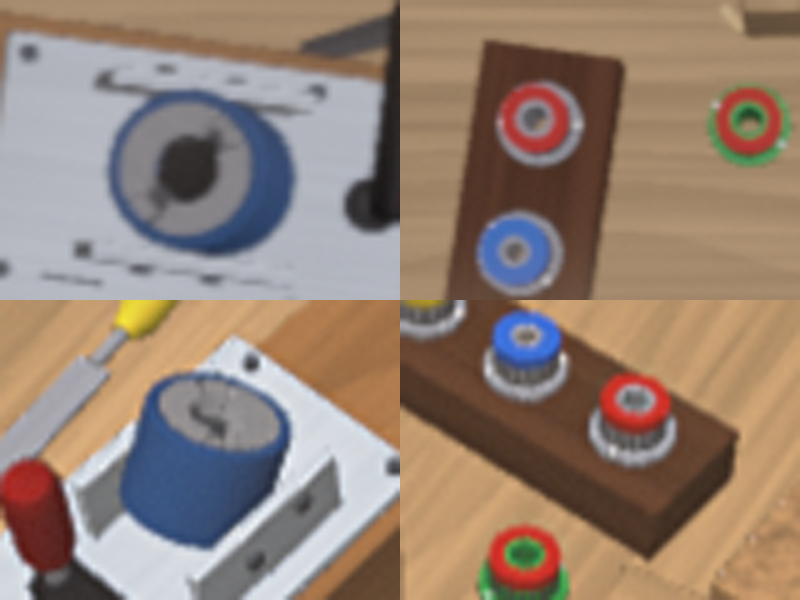

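```bash
cat > h.py <<'E'
import numpy as np,cv2
CAM={"scene":(49.969371055065345,281.56381069138445,203.78488911508623,np.array([[0.84719754,0.38531452,-0.36577187,1.03011054],[0.53121183,-0.62522906,0.57175398,-0.68243545],[-0.00838609,-0.6786909,-0.73437615,1.09949542]])),
"top":(46.846540392599955,275.05804533639923,206.26280527362965,np.array([[1.33809975e-04,-9.98653960e-01,5.18676183e-02,4.96501091e-01],[-9.99980759e-01,-4.55306979e-04,-6.18664839e-03,3.31115251e-02],[6.20193660e-03,-5.18657924e-02,-9.98634806e-01,1.29581716e+00]]))}
def ray(n,p):
    f,cx,cy,M=CAM[n];F=210/np.tan(np.radians(f/2))
    p=np.atleast_2d(p).astype(float)
    d=np.c_[(p[:,0]-cx)/F,(p[:,1]-cy)/F,np.ones(len(p))]@M[:,:3].T
    return M[:,3],d/np.linalg.norm(d,axis=1)[:,None]
def plane(n,p,q,nn=(0,0,1)):
    o,d=ray(n,p);nn=np.array(nn,float)
    return o+d*(((np.array(q)-o)@nn)/(d@nn))[:,None]
def tri(p1,p2):
    o1,d1=ray("scene",p1);o2,d2=ray("top",p2);d1,d2=d1[0],d2[0]
    s=np.linalg.lstsq(np.c_[d1,-d2],o2-o1,rcond=None)[0];a,b=o1+s[0]*d1,o2+s[1]*d2
    return (a+b)/2,np.linalg.norm(a-b)
def proj(n,P):
    f,cx,cy,M=CAM[n];F=210/np.tan(np.radians(f/2))
    c=(np.atleast_2d(P)-M[:,3])@M[:,:3];return np.c_[cx+F*c[:,0]/c[:,2],cy+F*c[:,1]/c[:,2]]
E
python3 - <<'E'
from h import *
I={n:cv2.imread(f"pics/{n}0.png") for n in CAM}
def comp(m):
    m=m.astype(np.uint8);c,_=cv2.findContours(m,cv2.RETR_EXTERNAL,cv2.CHAIN_APPROX_NONE);return max(c,key=len)
hsv={n:cv2.cvtColor(I[n],cv2.COLOR_BGR2HSV).astype(int) for n in I}
# red/blue/yellow heads
win={"top":(195,160,235,255),"scene":(270,170,345,225)}
cen={}
for n in I:
    x0,y0,x1,y1=win[n];h=hsv[n][y0:y1,x0:x1]
    for nm,(lo,hi) in dict(red=(170,190),blue=(105,125),yel=(22,35)).items():
        H=h[...,0].copy();
        if nm=="red":H[H<8]+=180
        m=(H>=lo)&(H<=hi)&(h[...,1]>130)&(h[...,2]>100)
        if m.sum()<5: print(n,nm,"none");continue
        c=comp(m);e=cv2.fitEllipse(c);p=np.array(e[0])+[x0,y0];cen[n,nm]=p
        print(n,nm,p.round(1),np.round(e[1],1),plane(n,p,(0,0,.077)).round(4)[0])
for nm in("red","blue","yel"):print(nm,tri(cen["scene",nm],cen["top",nm]))
# brace top yaw : plate mask in top view
h=hsv["top"][180:260,335:440]
m=(h[...,1]<45)&(h[...,2]>150)
m=cv2.morphologyEx(m.astype(np.uint8),cv2.MORPH_CLOSE,np.ones((9,9)))
c=comp(m);b=cv2.boxPoints(cv2.minAreaRect(c))+[335,180];B=plane("top",b,(0,0,.13));print("plate",b.round(1).tolist(),B.round(4).tolist())
for i in range(4):
    d=B[(i+1)%4]-B[i];print(np.linalg.norm(d).round(4),np.degrees(np.arctan2(d[1],d[0])).round(1))
# rack yaw via head centres; boss face grey ellipse
for n,(x0,y0,x1,y1) in {"top":(368,193,412,235),"scene":(188,245,232,295)}.items():
    h=hsv[n][y0:y1,x0:x1]
    blue=(h[...,0]>100)&(h[...,0]<125)&(h[...,1]>110)
    c=comp(blue);e=cv2.fitEllipse(c);print(n,"blue outline",np.array(e[0])+[x0,y0],e[1:])
    # inner hole of blue
    cs,hi=cv2.findContours(blue.astype(np.uint8),cv2.RETR_CCOMP,cv2.CHAIN_APPROX_NONE)
    for k,q in enumerate(cs):
        if hi[0][k][3]>=0 and len(q)>30:
            e=cv2.fitEllipse(q);p=np.array(e[0])+[x0,y0];print(" inner",p.round(1),np.round(e[1],1),round(e[2],1),plane(n,p,(0,0,.204)).round(4));cen[n,"boss"]=p
print(tri(cen["scene","boss"],cen["top","boss"]))
E
```

```text
scene red [326.5 205. ] [11.3 13.7] [0.6413 0.1816 0.077 ]
scene blue [304.8 192.5] [ 9.5 12.8] [0.5575 0.1932 0.077 ]
scene yel [284.2 180.4] [10.5 12.5] [0.4731 0.2056 0.077 ]
top red [213.2 174.3] [14.7 16.7] [0.6406 0.1818 0.077 ]
top blue [208.4 207.1] [14.3 15.2] [0.5576 0.1933 0.077 ]
top yel [208.7 245.3] [0.  0.6] [0.4619 0.1917 0.077 ]
red (array([0.64088186, 0.18201629, 0.07637532]), np.float64(0.0004426480201687698))
blue (array([0.55757366, 0.19325171, 0.07696992]), np.float64(0.00010185362449686536))
yel (array([0.46903528, 0.19605329, 0.08192106]), np.float64(0.017189952743347447))
plate [[343.9, 242.7], [351.9, 185.3], [436.6, 197.1], [428.7, 254.4]] [[0.4696, -0.1394, 0.13], [0.6077, -0.1597, 0.13], [0.5794, -0.3644, 0.13], [0.4414, -0.3429, 0.13]]
0.1396 -8.3
0.2067 -97.9
0.1396 171.1
0.2054 82.1
top blue outline [384.40950775 211.85429001] ((30.304569244384766, 44.34159469604492), 113.28787994384766)
scene blue outline [210.09076118 265.22042847] ((26.591949462890625, 39.394981384277344), 29.042940139770508)Traceback (most recent call last):
  File "<stdin>", line 36, in <module>
KeyError: ('scene', 'boss')
```

```bash
python3 - <<'E'
from h import *
I={n:cv2.imread(f"pics/{n}0.png") for n in CAM}
yaw=np.radians(-8.1);bx=np.array([np.cos(yaw),np.sin(yaw),0]);by=np.array([-np.sin(yaw),np.cos(yaw),0])
bz=np.array([0,0,.866025])+.5*by;byb=np.cross(bz,bx)
cen={}
for n,(x0,y0,x1,y1),seed in (("top",(366,190,414,236),None),("scene",(188,245,236,295),None)):
    im=I[n][y0:y1,x0:x1];h=cv2.cvtColor(im,cv2.COLOR_BGR2HSV).astype(int)
    blue=(h[...,0]>100)&(h[...,0]<125)&(h[...,1]>90)
    grey=(~blue)&(h[...,1]<90)&(h[...,2]<200)
    # interior = connected non-blue region around centre
    _,lab=cv2.connectedComponents((~blue).astype(np.uint8),connectivity=4)
    c0={"top":(387,216),"scene":(215,254)}[n]
    m=(lab==lab[c0[1]-y0,c0[0]-x0]).astype(np.uint8)
    cs,_=cv2.findContours(m,cv2.RETR_EXTERNAL,cv2.CHAIN_APPROX_NONE);c=max(cs,key=len)
    e=cv2.fitEllipse(cv2.convexHull(c));p=np.array(e[0])+[x0,y0];cen[n]=p
    print(n,p.round(2),np.round(e[1],1),round(e[2]),m.sum(),plane(n,p,(0,0,.204)).round(4)[0])
P,g=tri(cen["scene"],cen["top"]);print("boss tri",P.round(4),g)
C=np.array([P[0],P[1],.204])
# rectify face from each view to 10px/mm-ish
out=[]
for n in CAM:
    r=np.arange(-35,35,.25)*1e-3;X,Y=np.meshgrid(r,-r)
    C1=plane(n,cen[n],(0,0,.204))[0]
    Q=C1+X[...,None]*bx+Y[...,None]*byb
    q=proj(n,Q.reshape(-1,3)).astype(np.float32).reshape(*X.shape,2)
    out.append(cv2.remap(I[n],q[...,0],q[...,1],cv2.INTER_CUBIC))
# bush red flange, rectified at z=.051 centre
for n in CAM:
    r=np.arange(-35,35,.25)*1e-3;X,Y=np.meshgrid(r,-r)
    Q=np.stack([X+.641,Y+.1817,X*0+.051],-1)
    q=proj(n,Q.reshape(-1,3)).astype(np.float32).reshape(*X.shape,2)
    o=cv2.remap(I[n],q[...,0],q[...,1],cv2.INTER_CUBIC)
    out.append(np.clip((o.astype(float)-90)*1.55,0,255).astype(np.uint8))
a=np.vstack([np.hstack(out[:2]),np.hstack(out[2:])]);cv2.imwrite("pics/rect0.png",cv2.resize(a,(600,600)))
E
```

```text
Traceback (most recent call last):
cv2.error: OpenCV(4.12.0) /io/opencv/modules/imgproc/src/shapedescr.cpp:361: error: (-201:Incorrect size of input array) There should be at least 5 points to fit the ellipse in function 'fitEllipseNoDirect'
```

```bash
cat > m.py <<'E'
from h import *
I={n:cv2.imread(f"pics/{n}0.png") for n in CAM}
yaw=np.radians(-8.1);bx=np.array([np.cos(yaw),np.sin(yaw),0]);by=np.array([-np.sin(yaw),np.cos(yaw),0])
bz=np.array([0,0,.866025])+.5*by;byb=np.cross(bz,bx)
cen={}
for n,(x0,y0,x1,y1),c0 in (("top",(366,190,414,236),(378,211)),("scene",(188,245,236,295),(206,255))):
    im=I[n][y0:y1,x0:x1];h=cv2.cvtColor(im,cv2.COLOR_BGR2HSV).astype(int)
    print(n,h[c0[1]-y0,c0[0]-x0])
    m=((h[...,1]<70)&(h[...,2]<190)&(h[...,2]>100)).astype(np.uint8)
    _,lab=cv2.connectedComponents(m,connectivity=4)
    m=(lab==lab[c0[1]-y0,c0[0]-x0]).astype(np.uint8)
    cs,_=cv2.findContours(m,cv2.RETR_EXTERNAL,cv2.CHAIN_APPROX_NONE);c=max(cs,key=len)
    e=cv2.fitEllipse(cv2.convexHull(c));p=np.array(e[0])+[x0,y0];cen[n]=p
    print(n,p.round(2),np.round(e[1],1),round(e[2]),m.sum(),plane(n,p,(0,0,.204)).round(4)[0])
P,g=tri(cen["scene"],cen["top"]);print("boss tri",P.round(4),g)
# resample the face and the flange to a plan view, 4 px/mm, for reading angles
out=[]
r=np.arange(-35,35,.25)*1e-3;X,Y=np.meshgrid(r,-r)
for n in CAM:
    Q=plane(n,cen[n],(0,0,.204))[0]+X[...,None]*bx+Y[...,None]*byb
    q=proj(n,Q.reshape(-1,3)).astype(np.float32).reshape(*X.shape,2)
    out.append(cv2.remap(I[n],q[...,0],q[...,1],cv2.INTER_CUBIC))
for n in CAM:
    Q=np.stack([X+.641,Y+.1817,X*0+.051],-1)
    q=proj(n,Q.reshape(-1,3)).astype(np.float32).reshape(*X.shape,2)
    o=cv2.remap(I[n],q[...,0],q[...,1],cv2.INTER_CUBIC)
    out.append(np.clip((o.astype(float)-90)*1.55,0,255).astype(np.uint8))
a=np.vstack([np.hstack(out[:2]),np.hstack(out[2:])]);cv2.imwrite("pics/rect0.png",cv2.resize(a,(600,600)))
E
python3 m.py
```

```text
top [150   6 136]
top [386.59 213.16] [26.5 27. ] 51 408 [ 0.5377 -0.2254  0.204 ]
scene [162   9 147]
scene [213.25 256.72] [14.8 25.2] 109 268 [ 0.5355 -0.2222  0.204 ]
boss tri [ 0.5377 -0.2243  0.2081] 0.0002658606064835412
```

View pics/rect0.png

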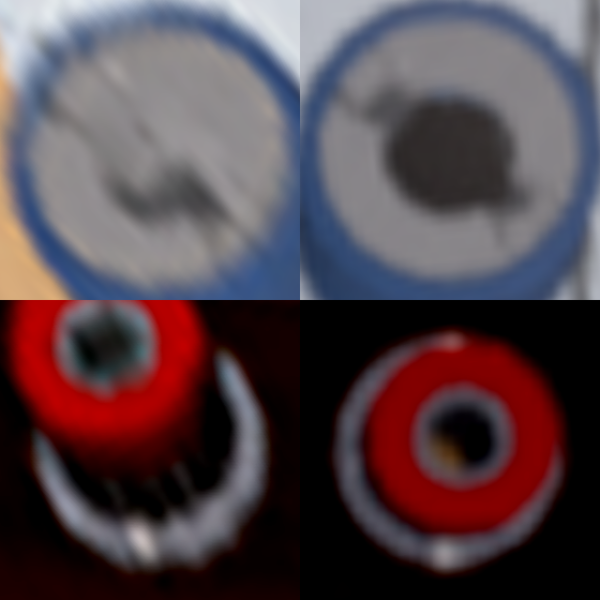

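```bash
python3 - <<'E'
import cv2,numpy as np
a=cv2.cvtColor(cv2.imread("pics/rect0.png"),cv2.COLOR_BGR2GRAY).astype(float)
m=(a[:300,300:]<75).astype(np.uint8)
# bore centre from inscribed circle of the dark region
d=cv2.distanceTransform(m,cv2.DIST_L2,5);_,mx,_,lc=cv2.minMaxLoc(d);print("bore",lc,mx/4.286)
for name,c in (("scene",(150,150)),("top",(300+150,150)),("top",(300+lc[0],lc[1]))):
  for r in (16.5,18,20,22):
    th=np.radians(np.arange(-180,180,8));x=c[0]+r*4.286*np.cos(th);y=c[1]-r*4.286*np.sin(th)
    v=cv2.remap(a.astype(np.float32),x.astype(np.float32)[None],y.astype(np.float32)[None],1)[0]
    print(name,r,[(int(round(np.degrees(t))),int(k)) for t,k in zip(th,v) if k<118])
E
```

```text
bore (147, 155) 12.832477834811014
scene 16.5 [(-100, 107), (-92, 102), (-84, 105), (-76, 107), (-68, 108), (-60, 93), (-52, 73), (-44, 68), (-36, 90)]
scene 18 [(-60, 105), (-52, 77), (-44, 70), (-36, 98)]
scene 20 [(-60, 117), (-52, 90), (-44, 80), (-36, 112)]
scene 22 [(-52, 103), (-44, 92)]
top 16.5 [(-180, 109), (-172, 108), (-164, 107), (-156, 111), (-148, 114), (-140, 114), (-132, 112), (-124, 111), (-116, 112), (-108, 115), (-100, 112), (-92, 114), (-84, 114), (-76, 114), (-68, 117), (-60, 95), (-52, 67), (-44, 57), (-36, 59), (-28, 80), (-20, 107), (-12, 116), (124, 108), (132, 90), (140, 80), (148, 79), (156, 85), (164, 101), (172, 109)]
top 18 [(-60, 106), (-52, 83), (-44, 69), (-36, 68), (-28, 90), (-20, 116), (124, 115), (132, 93), (140, 82), (148, 79), (156, 86), (164, 112)]
top 20 [(-60, 114), (-52, 100), (-44, 89), (-36, 80), (-28, 98), (132, 101), (140, 89), (148, 85), (156, 86)]
top 22 [(-60, 114), (-44, 112), (-36, 99), (-28, 109), (132, 117), (140, 111), (148, 104), (156, 99)]
top 16.5 [(-60, 115), (-52, 86), (-44, 63), (-36, 57), (-28, 65), (-20, 91), (-12, 109), (-4, 110), (4, 110), (12, 109), (20, 111), (36, 114), (44, 117), (52, 117), (108, 116), (116, 110), (124, 96), (132, 82), (140, 79), (148, 81), (156, 96), (164, 114)]
top 18 [(-52, 97), (-44, 79), (-36, 69), (-28, 76), (-20, 103), (124, 101), (132, 84), (140, 79), (148, 80), (156, 100)]
top 20 [(-52, 107), (-44, 98), (-36, 86), (-28, 85), (-20, 110), (124, 110), (132, 92), (140, 86), (148, 83), (156, 100)]
top 22 [(-36, 103), (-28, 102), (-20, 117), (132, 110), (140, 107), (148, 101), (156, 107)]
```

```bash
cat > st.py <<'E'
from cell import ctrl
import numpy as np
from scipy.spatial.transform import Rotation as R
s=ctrl.observe();M=R.from_euler("xyz",s["tool_rot"],degrees=True).as_matrix()
print("t",round(s["t"],2),"pos",(s["position"]*1e3).round(1),"jawyaw",np.degrees(np.arctan2(M[1,1],M[0,1])).round(1),"toolx",M[:,0].round(3),"q",s["joint_positions"].round(1),"F",s["ft_force"].round(1),"T",s["ft_torque"].round(2),"w",round(s["grip_width"]*1e3,1))
E
python3 st.py
```

```text
t 0.1 pos [ 120.1 -510.9  230.9] jawyaw -76.8 toolx [-0.     0.001 -1.   ] q [-85.7  15.1  -2.8  72.2  -0.   81.1] F [-0.1  0.6  0.4] T [-0.01  0.01  0.03] w 85.7
```

```bash
python3 -m inch '[{"z":35,"turn":0.09,"jaw":85},{"z":35,"turn":0.09},{"x":29,"y":38.5,"turn":0.09},{"x":29,"y":38.5,"turn":0.093},{"x":29,"y":38.5},{"x":29,"y":38.5},{"x":29,"y":38.5},{"x":29,"y":38.5},{"x":29,"y":38.5},{"x":29,"y":38.5},{"x":29,"y":38.5},{"x":29,"y":38.5},{"x":29,"y":38.5},{"x":29,"y":38.5},{"x":29,"y":38.5},{"x":29,"y":38.5},{"x":29,"y":38.5},{"x":29,"y":38.5},{"x":29,"y":38.5},{"x":29,"y":38.5}]' 30; python3 st.py
```

```text
t 0.1 pos [ 120.1 -510.9  230.9] jawyaw -76.8 toolx [-0.     0.001 -1.   ] q [-85.7  15.1  -2.8  72.2  -0.   81.1] F [-0.1  0.6  0.4] T [-0.01  0.01  0.03] w 85.7validation failed for argument at $[0]...
```

```bash
python3 -m inch '[{"x":0,"y":0,"z":35,"turn":0.09,"jaw":85},{"x":0,"y":0,"z":35,"turn":0.09,"jaw":85}]' 30; python3 st.py
```

```text
t: 0.35
position: [0.1201, -0.5107, 0.3018]
tool_rot: [-108.8, 89.9, 94.9]
ft_force: [0.7, 0.3, 0.1]
grip_width: 0.0854
t 0.35 pos [ 120.1 -510.7  301.8] jawyaw -66.3 toolx [-0.     0.001 -1.   ] q [-85.7  14.5   7.3  82.9  -0.   70.6] F [0.7 0.3 0.1] T [-0.02 -0.    0.01] w 85.4
```

```bash
python3 -m inch '[{"x":29,"y":38.5,"z":0,"turn":0.09,"jaw":85},{"x":29,"y":38.5,"z":0,"turn":0.09,"jaw":85},{"x":29,"y":38.5,"z":0,"turn":0,"jaw":85},{"x":29,"y":38.5,"z":0,"turn":0,"jaw":85},{"x":29,"y":38.5,"z":0,"turn":0,"jaw":85},{"x":29,"y":38.5,"z":0,"turn":0,"jaw":85},{"x":29,"y":38.5,"z":0,"turn":0,"jaw":85},{"x":29,"y":38.5,"z":0,"turn":0,"jaw":85},{"x":29,"y":38.5,"z":0,"turn":0,"jaw":85},{"x":29,"y":38.5,"z":0,"turn":0,"jaw":85},{"x":29,"y":38.5,"z":0,"turn":0,"jaw":85},{"x":29,"y":38.5,"z":0,"turn":0,"jaw":85},{"x":29,"y":38.5,"z":0,"turn":0,"jaw":85},{"x":29,"y":38.5,"z":0,"turn":0,"jaw":85},{"x":29,"y":38.5,"z":0,"turn":0,"jaw":85},{"x":29,"y":38.5,"z":0,"turn":0,"jaw":85},{"x":29,"y":38.5,"z":0,"turn":0,"jaw":85},{"x":28,"y":38,"z":0,"turn":0,"jaw":85},{"x":0,"y":0,"z":0,"turn":0,"jaw":85}]' 30; python3 st.py
```

```text
t: 2.72
position: [0.6421, 0.1837, 0.2992]
tool_rot: [-31.9, 89.9, -177.9]
ft_force: [-0.4, -0.1, 1.1]
grip_width: 0.0854
t 2.73 pos [642.1 183.7 299.2] jawyaw -56.0 toolx [-0.002 -0.    -1.   ] q [  9.   30.6  32.7  92.2   0.  155. ] F [-0.4 -0.1  1.1] T [ 0.   -0.02 -0.05] w 85.4
```

```bash
python3 -m inch '[{"x":-1,"y":-2,"z":-50,"turn":0,"jaw":85},{"x":0,"y":0,"z":-50,"turn":0,"jaw":85},{"x":0,"y":0,"z":-50,"turn":0,"jaw":85},{"x":0,"y":0,"z":-45,"turn":0,"jaw":85},{"x":0,"y":0,"z":-30,"turn":0,"jaw":85},{"x":0,"y":0,"z":-19,"turn":0,"jaw":85},{"x":0,"y":0,"z":0,"turn":0,"jaw":85}]' 30; python3 st.py
```

```text
t: 3.6
position: [0.6389, 0.1787, 0.0562]
tool_rot: [-23.7, 89.8, -169.9]
ft_force: [-0.6, 0.2, 0.3]
grip_width: 0.085
t 3.6 pos [638.9 178.7  56.2] jawyaw -56.2 toolx [-0.003 -0.    -1.   ] q [  8.6  33.8   0.3  56.6  -0.  154.8] F [-0.6  0.2  0.3] T [-0.02 -0.02  0.03] w 85.0
```

```bash
python3 -m inch '[{"x":1.5,"y":2.5,"z":0,"turn":0,"jaw":85},{"x":0,"y":0,"z":0,"turn":0,"jaw":60},{"x":0,"y":0,"z":0,"turn":0,"jaw":38},{"x":0,"y":0,"z":0,"turn":0,"jaw":38},{"x":0,"y":0,"z":0,"turn":0,"jaw":38},{"x":0,"y":0,"z":0,"turn":0,"jaw":38},{"x":0,"y":0,"z":0,"turn":0,"jaw":38},{"x":0,"y":0,"z":0,"turn":0,"jaw":38}]' 30; python3 st.py
```

```text
t: 4.6
position: [0.6418, 0.182, 0.0579]
tool_rot: [153.9, 90.0, 7.7]
ft_force: [-0.9, 0.6, 5.8]
grip_width: 0.041
t 4.6 pos [641.8 182.   57.9] jawyaw -56.1 toolx [ 0.001  0.    -1.   ] q [  8.8  33.9   0.8  56.8  -0.  155. ] F [-0.9  0.6  5.8] T [-0.08  0.26  0.01] w 41.0
```

```bash
python3 -m inch '[{"x":0,"y":0,"z":10,"turn":0,"jaw":38},{"x":0,"y":0,"z":10,"turn":0,"jaw":38},{"x":0,"y":0,"z":8,"turn":0,"jaw":38},{"x":0,"y":0,"z":0,"turn":0,"jaw":38},{"x":0,"y":0,"z":0,"turn":0,"jaw":38}]' 30; python3 st.py
python3 - <<'E'
from cell import ctrl
import cv2,numpy as np
a=ctrl.capture("scene")["color"][:,:,::-1];b=ctrl.capture("top")["color"][:,:,::-1]
c=lambda im,x,y,w,h:cv2.resize(im[y:y+h,x:x+w],(400,400),interpolation=cv2.INTER_CUBIC)
cv2.imwrite("pics/lift.png",np.hstack([c(a,280,150,90,90),c(b,170,130,90,90)]))
E
```

```text
t: 5.22
position: [0.6415, 0.1819, 0.0851]
tool_rot: [-27.6, 90.0, -173.7]
ft_force: [-0.6, -0.1, -1.3]
grip_width: 0.041
t 5.22 pos [641.5 181.9  85.1] jawyaw -56.1 toolx [-0. -0. -1.] q [  8.8  32.8   3.3  60.5   0.  155. ] F [-0.6 -0.1 -1.3] T [-0.01  0.05  0.01] w 41.0
```

View pics/lift.png

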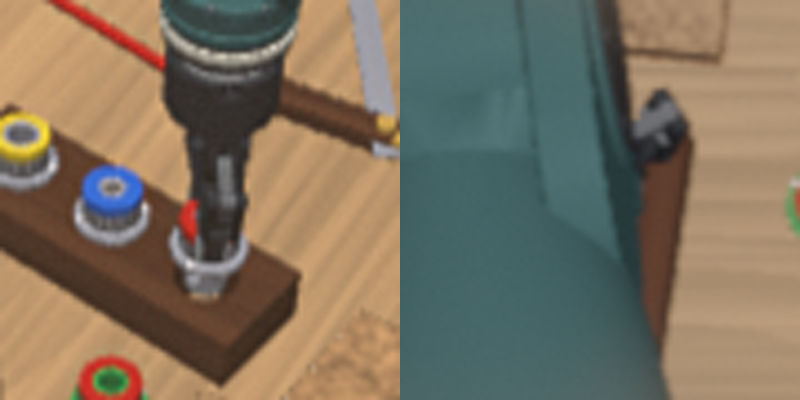

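```bash
python3 -m inch '[{"x":5,"y":3.4,"z":0,"turn":0,"jaw":38},{"x":3.3,"y":2.25,"z":0,"turn":0,"jaw":38},{"x":3.3,"y":2.25,"z":0,"turn":0,"jaw":38},{"x":3.3,"y":2.25,"z":0,"turn":0,"jaw":38},{"x":0,"y":0,"z":0,"turn":0,"jaw":38}]' 30; python3 st.py;  python3 -m inch '[{"x":3.3,"y":2.25,"z":0,"turn":0,"jaw":38},{"x":3.3,"y":2.25,"z":0,"turn":0,"jaw":38},{"x":3.3,"y":2.25,"z":0,"turn":0,"jaw":38},{"x":3.3,"y":2.25,"z":0,"turn":0,"jaw":38},{"x":2,"y":1.3,"z":0,"turn":0,"jaw":38},{"x":0,"y":0,"z":0,"turn":0,"jaw":38}]' 30; python3 st.py
python3 - <<'E'
from cell import ctrl
import cv2,numpy as np
a=ctrl.capture("scene")["color"][:,:,::-1]
c=lambda im,x,y,w,h:cv2.resize(im[y:y+h,x:x+w],(600,600),interpolation=cv2.INTER_CUBIC)
cv2.imwrite("pics/tilt.png",c(a,290,150,80,80))
E
```

```text
t: 5.95
position: [0.6565, 0.1922, 0.0852]
tool_rot: [-28.3, 90.0, -174.4]
ft_force: [-4.3, -1.0, -0.1]
grip_width: 0.0408
t 5.95 pos [656.5 192.2  85.2] jawyaw -56.1 toolx [-0. -0. -1.] q [  9.5  34.5   6.5  62.    0.  155.6] F [-4.3 -1.  -0.1] T [-0.32  0.87  0.03] w 40.8
t: 6.7
position: [0.6718, 0.2025, 0.0851]
tool_rot: [-36.3, 90.0, 177.5]
ft_force: [-3.7, -1.0, -2.6]
grip_width: 0.0409
t 6.7 pos [671.8 202.5  85.1] jawyaw -56.1 toolx [-0.  0. -1.] q [ 10.1  36.2   9.8  63.6   0.  156.3] F [-3.7 -1.  -2.6] T [-0.4   0.68 -0.04] w 40.9
```

View pics/tilt.png

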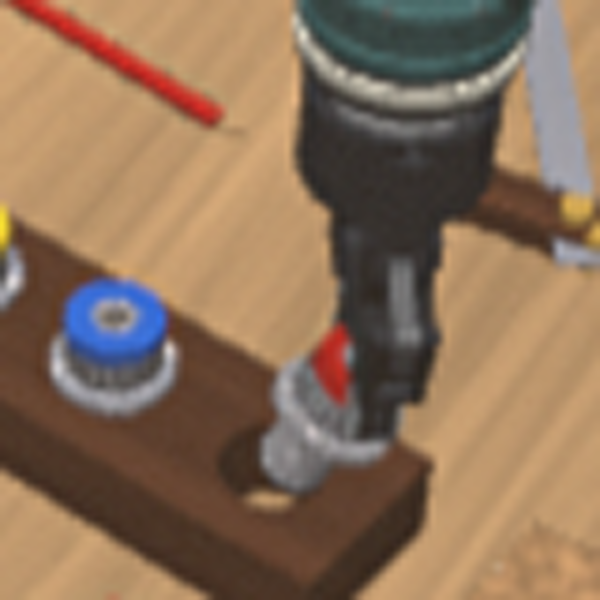

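```bash
python3 -m inch '[{"x":0,"y":0,"z":0,"turn":0,"jaw":38},{"x":5,"y":3.4,"z":10,"turn":0,"jaw":38},{"x":8,"y":5.4,"z":20,"turn":0,"jaw":38},{"x":3,"y":2.2,"z":35,"turn":0,"jaw":38},{"x":0,"y":0,"z":40,"turn":0,"jaw":38},{"x":0,"y":0,"z":40,"turn":0,"jaw":38},{"x":0,"y":0,"z":40,"turn":0,"jaw":38},{"x":0,"y":0,"z":30,"turn":0,"jaw":38},{"x":-13,"y":-35.4,"z":0,"turn":0.08,"jaw":38},{"x":-13,"y":-35.4,"z":0,"turn":0.08,"jaw":38},{"x":-13,"y":-35.4,"z":0,"turn":0.08,"jaw":38},{"x":-13,"y":-35.4,"z":0,"turn":0.08,"jaw":38},{"x":-13,"y":-35.4,"z":0,"turn":0.08,"jaw":38},{"x":-13,"y":-35.4,"z":0,"turn":0.08,"jaw":38},{"x":-13,"y":-35.4,"z":0,"turn":0.08,"jaw":38},{"x":-13,"y":-35.4,"z":0,"turn":0.08,"jaw":38},{"x":-13,"y":-35.4,"z":0,"turn":0.08,"jaw":38},{"x":-13,"y":-35.4,"z":0,"turn":0.08,"jaw":38},{"x":-13,"y":-35,"z":0,"turn":0.038,"jaw":38},{"x":0,"y":0,"z":0,"turn":0,"jaw":38}]' 50; python3 st.py
python3 - <<'E'
from cell import ctrl
import cv2,numpy as np
a=ctrl.capture("scene")["color"][:,:,::-1];cv2.imwrite("pics/s_over.png",a)
b=ctrl.capture("top")["color"][:,:,::-1];cv2.imwrite("pics/t_over.png",b)
c=lambda im,x,y,w,h:cv2.resize(im[y:y+h,x:x+w],(400,500),interpolation=cv2.INTER_CUBIC)
cv2.imwrite("pics/over.png",np.hstack([c(a,160,190,96,120),c(b,340,150,96,120)]))
E
```

```text
t: 9.25
position: [0.5447, -0.1777, 0.3014]
tool_rot: [73.9, 89.9, -24.4]
ft_force: [-0.7, 0.6, -2.4]
grip_width: 0.04
t 9.25 pos [ 544.7 -177.7  301.4] jawyaw -8.3 toolx [ 0.002 -0.001 -1.   ] q [-26.2  19.4  14.4  84.9   0.   72.1] F [-0.7  0.6 -2.4] T [ 0.03  0.01 -0.02] w 40.0
```

View pics/over.png

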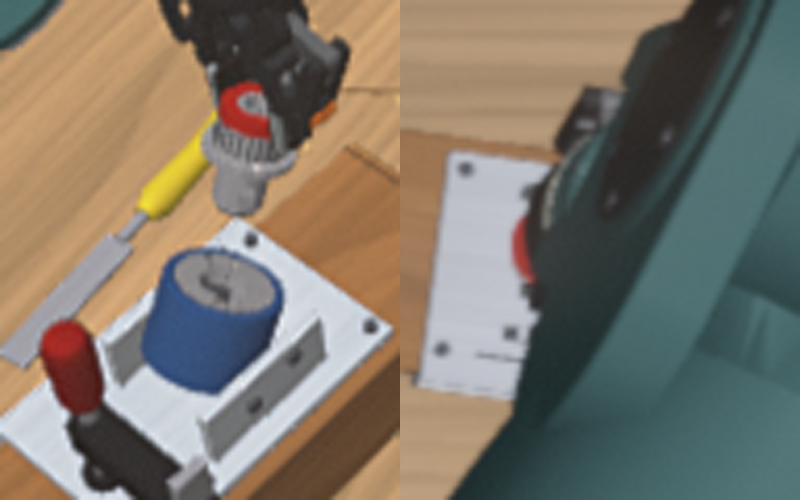

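```bash
python3 - <<'E'
from h import *
tcp=np.array([.5447,-.1777,.3014]);y=np.radians(-8.2);by=np.array([-np.sin(y),np.cos(y),0])
for th in (20,25,30,35):
    z=np.array([0,0,np.cos(np.radians(th))])+np.sin(np.radians(th))*by
    piv=tcp+[0,0,.010];f=lambda a:proj("scene",piv+(a-.060)*z)[0].round(1)
    print(th,"nose",f(0),"flange",f(.040),"top",f(.069))
E
```

```text
20 nose [219.  238.2] flange [221.4 224.7] top [223.3 214.5]
25 nose [217.5 238.9] flange [220.9 224.9] top [223.5 214.4]
30 nose [215.9 239.4] flange [220.4 225. ] top [223.7 214.4]
35 nose [214.5 239.8] flange [219.9 225.2] top [223.9 214.3]
```

```bash
python3 - <<'E'
from h import *
a=cv2.imread("pics/s_over.png").astype(float);b=cv2.imread("pics/scene0.png").astype(float)
s=cv2.cvtColor(a.astype(np.uint8),cv2.COLOR_BGR2HSV)
d=np.abs(a-b).sum(2)
for r in range(220,243):
    c=np.where(d[r,200:245]>45)[0]+200
    print(r,c.min() if len(c) else None,c.max() if len(c) else None, s[r,204:240:2,1])
y=np.radians(-8.2);by=np.array([-np.sin(y),np.cos(y),0]);bx=np.array([np.cos(y),np.sin(y),0])
tcp=np.array([.5447,-.1777,.3014]);t=np.linspace(0,2*np.pi,120)
for th in (18,22,26,30,34):
    th=np.radians(th);z=np.array([0,0,np.cos(th)])+np.sin(th)*by;e=np.cross(z,bx)
    def ring(h,r): return proj("scene",tcp+[0,0,.01]+(h-.06)*z+r*(np.cos(t)[:,None]*bx+np.sin(t)[:,None]*e))
    n=ring(0,.0115);k=ring(.005,.015);m=ring(.033,.015);f=ring(.037,.027)
    print(round(np.degrees(th)),"nose low",n[n[:,1].argmax()].round(1),"k",k[:,0].min().round(1),k[:,0].max().round(1),"m",m[:,0].min().round(1),m[:,0].max().round(1),"fl L",f[f[:,0].argmin()].round(1),"R",f[f[:,0].argmax()].round(1),"low",f[:,1].max().round(1))
E
```

```text
220 209 234 [108 106 158  48  21 103 186 201 195 192 135   5  26  47   5 153 116 107]
221 209 234 [108 109 157   8   8  12  81 184 197 201 158   7  16  52  30 109 107 108]
222 208 234 [105 137 109   8   5   4  18  89 167 182 175   7  11  36  15  90 109 109]
223 208 234 [105 183  78   7   5   4   2  14  52  59  97   6   7  43  34 112 110 111]
224 208 233 [121 197  50   9   6   4   5   4   5   5  24   4  10  33  95 112 110 107]
225 208 232 [164 201  60   7   5   6   6   6   2   5   3   4   9  17 112 110 108 107]
226 208 231 [192 194 105  12   8   6   6   7   4   3   6   5   5   6 110 111 107 108]
227 208 231 [194 192 164   9   7   5   6   6   6   5   9  12   4   7 111 109 109 109]
228 209 230 [190 190 193  34   5   7   5   5   6   9  11  10   7  23 110 109 107 108]
229 211 230 [191 193 194 106   5   5   6   7   8   8   5   7   8  66 112 108 107 119]
230 212 230 [189 189 191 117  16   5   7   7   6  10   7   7   7 105 109 108 108 135]
231 212 229 [192 190 150 112  13   7   5   6   7   9   4   7  71 111 108 107 128 146]
232 211 227 [190 192 115 108   8   5   9   8   8   8   9  69 106 110
[... 672 characters left out ...]
 109 136 141 145 141 143 142 142]
241 213 221 [107 110 108 108 108  91   5  30  74 109 118 143 141 141 141 142 142 143]
242 217 219 [108 108 108 111 111 117  14  74 111 111 136 143 141 139 143 141 141 145]
18 nose low [220.3 240.9] k 213.6 226.2 m 214.9 227.7 fl L [209.9 224.7] R [233.  226.6] low 232.7
22 nose low [219.4 241.4] k 212.4 225.0 m 214.4 227.1 fl L [209.5 224.5] R [232.4 227.6] low 232.6
26 nose low [218.6 241.8] k 211.3 223.8 m 213.8 226.4 fl L [209.1 224.2] R [231.8 228.2] low 232.5
30 nose low [217.7 242.1] k 210.3 222.7 m 213.4 225.8 fl L [208.7 223.5] R [231.2 228.9] low 232.3
34 nose low [217.  242.4] k 209.2 221.5 m 212.9 225.2 fl L [208.4 223.2] R [230.6 229.4] low 232.2
```

```bash
python3 -m inch '[{"x":-1,"y":-4,"z":-20,"turn":0,"jaw":38},{"x":-1,"y":-4,"z":-17,"turn":0,"jaw":38},{"x":-0.8,"y":-3.6,"z":-10,"turn":0,"jaw":38},{"x":0,"y":0,"z":0,"turn":0,"jaw":38},{"x":0,"y":0,"z":0,"turn":0,"jaw":38}]' 40; python3 st.py
python3 - <<'E'
from cell import ctrl
import cv2,numpy as np
a=ctrl.capture("scene")["color"][:,:,::-1];cv2.imwrite("pics/s_near.png",a)
cv2.imwrite("pics/near.png",cv2.resize(a[200:290,175:265],(600,600),interpolation=cv2.INTER_CUBIC))
E
```

```text
t: 9.98
position: [0.5423, -0.187, 0.254]
tool_rot: [79.5, 89.9, -18.6]
ft_force: [0.6, -0.8, -1.5]
grip_width: 0.0403
t 9.97 pos [ 542.3 -187.   254. ] jawyaw -8.1 toolx [ 0.001 -0.    -1.   ] q [-27.2  19.6   7.4  77.8   0.   70.9] F [ 0.6 -0.8 -1.5] T [0.08 0.04 0.01] w 40.3
```

View pics/near.png

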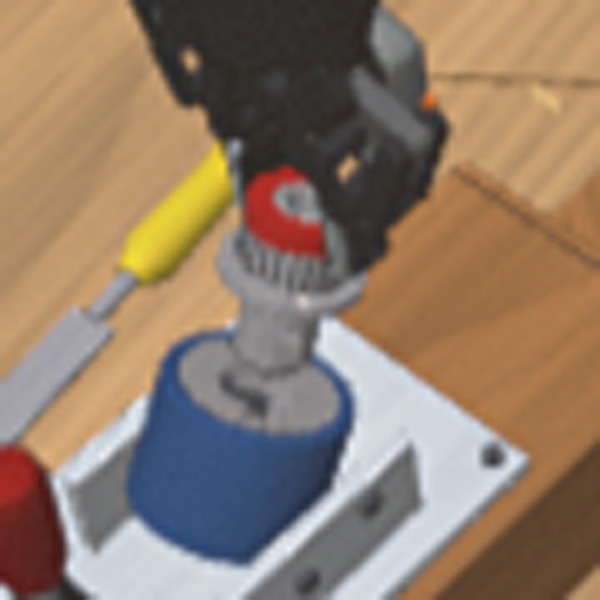

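```bash
python3 -m inch '[{"x":-0.3,"y":-3.5,"z":-2.5,"turn":0,"jaw":38},{"x":-0.3,"y":-1.6,"z":-2.6,"turn":0,"jaw":38},{"x":-0.3,"y":-1.6,"z":-2.6,"turn":0,"jaw":38},{"x":-0.2,"y":-1.3,"z":-2.2,"turn":0,"jaw":38},{"x":0,"y":0,"z":0,"turn":0,"jaw":38}]' 30; python3 st.py; python3 -m inch '[{"x":-0.3,"y":-1.6,"z":-2.6,"turn":0,"jaw":38},{"x":-0.2,"y":-1.6,"z":-2.6,"turn":0,"jaw":38},{"x":0,"y":0,"z":0,"turn":0,"jaw":38}]' 30; python3 st.py
```

```text
t: 10.65
position: [0.5412, -0.1954, 0.2435]
tool_rot: [86.1, 89.9, -12.0]
ft_force: [3.1, 0.7, -1.1]
grip_width: 0.0403
t 10.65 pos [ 541.2 -195.4  243.5] jawyaw -8.1 toolx [ 0.001 -0.    -1.   ] q [-28.   19.9   6.2  76.3   0.   70.2] F [ 3.1  0.7 -1.1] T [ 0.01 -0.87  0.07] w 40.3
t: 11.02
position: [0.5415, -0.1991, 0.2386]
tool_rot: [73.2, 89.8, -25.0]
ft_force: [8.9, -2.8, -1.1]
grip_width: 0.0404
t 11.03 pos [ 541.5 -199.1  238.6] jawyaw -8.1 toolx [ 0.003 -0.001 -1.   ] q [-28.3  20.    5.7  75.5   0.   69.8] F [ 8.9 -2.8 -1.1] T [-0.59 -2.05  0.23] w 40.4
```

```bash
python3 -m inch '[{"x":1.5,"y":0,"z":0,"turn":0,"jaw":38},{"x":1,"y":0,"z":0,"turn":0,"jaw":38},{"x":0,"y":0,"z":0,"turn":0,"jaw":38}]' 30; python3 st.py; python3 -m inch '[{"x":-0.3,"y":-1.6,"z":-2.6,"turn":0,"jaw":38},{"x":-0.2,"y":-1.6,"z":-2.6,"turn":0,"jaw":38},{"x":0,"y":0,"z":0,"turn":0,"jaw":38}]' 30; python3 st.py
```

```text
t: 11.4
position: [0.5425, -0.1986, 0.2381]
tool_rot: [-55.4, 90.0, -153.6]
ft_force: [-0.2, -2.9, -0.0]
grip_width: 0.0401
t 11.4 pos [ 542.5 -198.6  238.1] jawyaw -8.1 toolx [-0.001 -0.    -1.   ] q [-28.2  20.3   6.   75.7  -0.   70. ] F [-0.2 -2.9 -0. ] T [-0.72  0.12  0.03] w 40.1
t: 11.78
position: [0.5422, -0.2018, 0.2326]
tool_rot: [-106.1, 90.0, 155.8]
ft_force: [1.2, -3.0, -2.1]
grip_width: 0.0401
t 11.78 pos [ 542.2 -201.8  232.6] jawyaw -8.1 toolx [-0.  0. -1.] q [-28.5  20.4   5.3  75.   -0.   69.7] F [ 1.2 -3.  -2.1] T [-0.65 -0.1  -0.02] w 40.1
```

```bash
python3 -m inch '[{"x":-0.2,"y":-1.6,"z":-2.6,"turn":0,"jaw":38},{"x":-0.2,"y":-1.6,"z":-2.6,"turn":0,"jaw":38},{"x":0,"y":0,"z":0,"turn":0,"jaw":38}]' 30; python3 st.py
```

```text
t: 12.15
position: [0.5417, -0.2048, 0.2274]
tool_rot: [-122.0, 90.0, 139.8]
ft_force: [1.2, -0.8, -3.1]
grip_width: 0.0403
t 12.15 pos [ 541.7 -204.8  227.4] jawyaw -8.1 toolx [-0.001  0.    -1.   ] q [-28.8  20.6   4.8  74.2   0.   69.4] F [ 1.2 -0.8 -3.1] T [-0.34 -0.02  0.01] w 40.3
```

```bash
python3 -m inch '[{"x":-0.2,"y":-1.4,"z":-2.3,"turn":0,"jaw":38},{"x":-0.2,"y":-1.4,"z":-2.3,"turn":0,"jaw":38},{"x":0,"y":0,"z":0,"turn":0,"jaw":38}]' 30; python3 st.py;python3 -m inch '[{"x":-0.2,"y":-1.4,"z":-2.3,"turn":0,"jaw":38},{"x":-0.2,"y":-1.4,"z":-2.3,"turn":0,"jaw":38},{"x":0,"y":0,"z":0,"turn":0,"jaw":38}]' 30; python3 st.py
```

```text
t: 12.52
position: [0.5415, -0.2077, 0.2229]
tool_rot: [-129.6, 90.0, 132.2]
ft_force: [2.1, 0.0, -1.5]
grip_width: 0.0401
t 12.53 pos [ 541.5 -207.7  222.9] jawyaw -8.1 toolx [-0.  0. -1.] q [-29.   20.7   4.3  73.6   0.   69.1] F [ 2.1  0.  -1.5] T [-0.26 -0.27  0.04] w 40.1
t: 12.9
position: [0.5413, -0.209, 0.22]
tool_rot: [140.5, 89.8, 42.4]
ft_force: [-3.8, 12.6, 17.4]
grip_width: 0.0405
t 12.9 pos [ 541.3 -209.   220. ] jawyaw -8.1 toolx [ 0.002  0.002 -1.   ] q [-29.2  20.7   3.8  73.1   0.2  68.8] F [-3.8 12.6 17.4] T [2.38 0.38 0.1 ] w 40.5
```

```bash
python3 -m inch '[{"x":0,"y":0.6,"z":1,"turn":-0.06,"jaw":38},{"x":0,"y":0,"z":0,"turn":-0.08,"jaw":38},{"x":0,"y":0,"z":0,"turn":0,"jaw":38}]' 30; python3 st.py;python3 -m inch '[{"x":0,"y":0,"z":0,"turn":-0.08,"jaw":38},{"x":0,"y":0,"z":0,"turn":-0.08,"jaw":38},{"x":0,"y":0,"z":0,"turn":0,"jaw":38}]' 30; python3 st.py
```

```text
t: 13.28
position: [0.5433, -0.2095, 0.2213]
tool_rot: [106.4, 89.6, 0.3]
ft_force: [9.4, 7.3, 11.6]
grip_width: 0.0403
t 13.28 pos [ 543.3 -209.5  221.3] jawyaw -16.2 toolx [ 0.006  0.    -1.   ] q [-29.2  20.7   4.   73.    0.2  77. ] F [ 9.4  7.3 11.6] T [ 1.04 -2.41  0.27] w 40.3
t: 13.65
position: [0.5442, -0.2104, 0.2214]
tool_rot: [102.5, 89.6, -12.8]
ft_force: [13.7, 1.4, 9.5]
grip_width: 0.0401
t 13.65 pos [ 544.2 -210.4  221.4] jawyaw -25.3 toolx [ 0.008 -0.002 -1.   ] q [-29.2  20.7   4.1  72.9   0.1  86.1] F [13.7  1.4  9.5] T [-0.18 -3.39  0.45] w 40.1
```

```bash
python3 -m inch '[{"x":1,"y":-0.3,"z":0,"turn":-0.07,"jaw":38},{"x":0.5,"y":-0.3,"z":0,"turn":-0.07,"jaw":38},{"x":0,"y":0,"z":0,"turn":0,"jaw":38}]' 30; python3 st.py
python3 -m inch '[{"x":0,"y":0,"z":0,"turn":0,"jaw":55},{"x":0,"y":0,"z":0,"turn":0,"jaw":70},{"x":0,"y":0,"z":0,"turn":0,"jaw":75},{"x":0,"y":0,"z":0,"turn":0,"jaw":75}]' 30; python3 st.py
python3 - <<'E'
from cell import ctrl
import cv2,numpy as np
a=ctrl.capture("scene")["color"][:,:,::-1];cv2.imwrite("pics/s_rel.png",a)
cv2.imwrite("pics/rel.png",cv2.resize(a[210:285,180:255],(600,600),interpolation=cv2.INTER_CUBIC))
E
```

```text
t: 14.02
position: [0.5448, -0.2117, 0.221]
tool_rot: [92.7, 89.7, -30.6]
ft_force: [8.3, -4.8, 6.2]
grip_width: 0.0404
t 14.03 pos [ 544.8 -211.7  221. ] jawyaw -33.4 toolx [ 0.005 -0.003 -1.   ] q [-29.2  20.9   4.3  73.   -0.   94.1] F [ 8.3 -4.8  6.2] T [-1.46 -2.29  0.72] w 40.4
t: 14.52
position: [0.5425, -0.2104, 0.2195]
tool_rot: [-92.9, 90.0, 143.8]
ft_force: [-0.5, 0.8, -0.4]
grip_width: 0.0746
t 14.53 pos [ 542.5 -210.4  219.5] jawyaw -33.4 toolx [-0.  0. -1.] q [-29.2  20.9   4.1  73.2   0.   94.1] F [-0.5  0.8 -0.4] T [ 0.01 -0.01  0.01] w 74.6
```

View pics/rel.png

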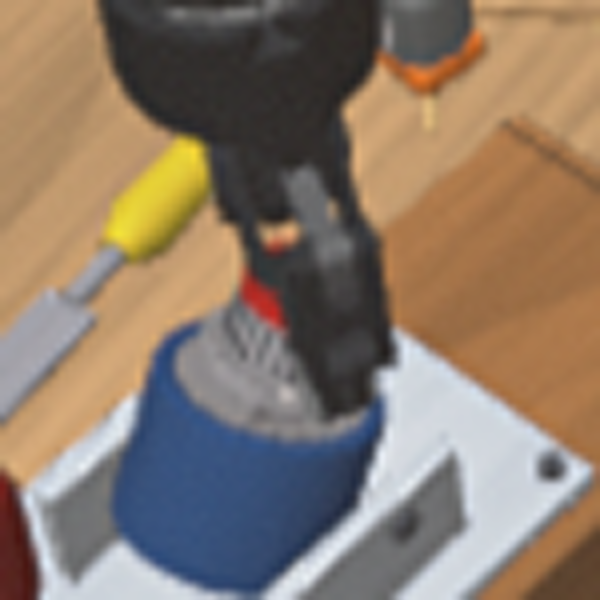

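```bash
python3 -m inch '[{"x":0,"y":1.7,"z":3,"turn":0,"jaw":80},{"x":0,"y":0,"z":0,"turn":0.147,"jaw":80},{"x":0,"y":0,"z":0,"turn":0.147,"jaw":80},{"x":0,"y":0,"z":0,"turn":0.147,"jaw":80},{"x":0,"y":0,"z":0,"turn":0.147,"jaw":80},{"x":0,"y":0,"z":0,"turn":0.147,"jaw":80},{"x":0,"y":0,"z":0,"turn":0.09,"jaw":80},{"x":0,"y":0,"z":0,"turn":0,"jaw":60}]' 30; python3 st.py
python3 -m inch '[{"x":0,"y":0,"z":0,"turn":0,"jaw":50},{"x":0,"y":0,"z":0,"turn":0,"jaw":38},{"x":0,"y":0,"z":0,"turn":0,"jaw":38},{"x":0,"y":0,"z":0,"turn":0,"jaw":38},{"x":0,"y":0,"z":0,"turn":0,"jaw":38}]' 30; python3 st.py
```

```text
t: 15.58
position: [0.5426, -0.2086, 0.2228]
tool_rot: [55.5, 90.0, -20.6]
ft_force: [-1.2, 0.3, 0.4]
grip_width: 0.0639
t 15.57 pos [ 542.6 -208.6  222.8] jawyaw 13.9 toolx [ 0. -0. -1.] q [-29.1  20.8   4.4  73.6   0.   47. ] F [-1.2  0.3  0.4] T [-0.04 -0.01  0.02] w 63.9
t: 16.2
position: [0.5426, -0.2088, 0.2229]
tool_rot: [39.3, 90.0, -36.8]
ft_force: [-0.3, 0.4, 5.9]
grip_width: 0.0416
t 16.2 pos [ 542.6 -208.8  222.9] jawyaw 13.9 toolx [ 0. -0. -1.] q [-29.1  20.8   4.4  73.6  -0.   47. ] F [-0.3  0.4  5.9] T [ 0.09  0.29 -0.14] w 41.6
```

```bash
python3 -m inch '[{"x":0,"y":-0.8,"z":-1.5,"turn":-0.06,"jaw":38},{"x":0,"y":0,"z":0,"turn":-0.08,"jaw":38},{"x":0,"y":0,"z":0,"turn":-0.08,"jaw":38},{"x":0,"y":0,"z":0,"turn":0,"jaw":38}]' 35; python3 st.py
python3 -m inch '[{"x":0,"y":0,"z":0,"turn":-0.08,"jaw":38},{"x":0,"y":0,"z":0,"turn":-0.08,"jaw":38},{"x":0,"y":0,"z":0,"turn":-0.08,"jaw":38},{"x":0,"y":0,"z":0,"turn":0,"jaw":38}]' 35; python3 st.py
```

```text
t: 16.7
position: [0.5449, -0.2084, 0.2228]
tool_rot: [102.4, 89.6, 13.8]
ft_force: [8.5, 11.6, 15.9]
grip_width: 0.0412
t 16.7 pos [ 544.9 -208.4  222.8] jawyaw 1.3 toolx [ 0.006  0.002 -1.   ] q [-29.1  20.8   4.4  73.4   0.3  59.6] F [ 8.5 11.6 15.9] T [ 2.26 -2.19  0.19] w 41.2
t: 17.2
position: [0.5435, -0.2107, 0.2217]
tool_rot: [50.6, 89.8, -52.0]
ft_force: [1.8, -5.4, 4.4]
grip_width: 0.0406
t 17.2 pos [ 543.5 -210.7  221.7] jawyaw -12.5 toolx [ 0.002 -0.002 -1.   ] q [-29.2  20.9   4.3  73.3  -0.1  73.4] F [ 1.8 -5.4  4.4] T [-1.36 -0.61  0.05] w 40.6
```

```bash
python3 -m inch '[{"x":0,"y":-0.8,"z":-1.5,"turn":-0.08,"jaw":38},{"x":0,"y":0,"z":0,"turn":-0.08,"jaw":38},{"x":0,"y":0,"z":0,"turn":0,"jaw":38}]' 35; python3 st.py
python3 -m inch '[{"x":0,"y":-0.8,"z":-1.5,"turn":-0.08,"jaw":38},{"x":0,"y":0,"z":0,"turn":-0.08,"jaw":38},{"x":0,"y":0,"z":0,"turn":0,"jaw":38}]' 35; python3 st.py
```

```text
t: 17.58
position: [0.5442, -0.2117, 0.2209]
tool_rot: [74.8, 89.7, -36.9]
ft_force: [5.1, -5.9, 9.6]
grip_width: 0.0407
t 17.57 pos [ 544.2 -211.7  220.9] jawyaw -21.7 toolx [ 0.004 -0.003 -1.   ] q [-29.2  20.9   4.3  73.1  -0.   82.5] F [ 5.1 -5.9  9.6] T [-1.36 -1.31  0.25] w 40.7
t: 17.95
position: [0.5439, -0.2125, 0.2201]
tool_rot: [80.5, 89.7, -40.4]
ft_force: [0.8, -5.4, 18.5]
grip_width: 0.0407
t 17.95 pos [ 543.9 -212.5  220.1] jawyaw -30.9 toolx [ 0.004 -0.004 -1.   ] q [-29.3  20.9   4.1  72.9  -0.1  91.6] F [ 0.8 -5.4 18.5] T [-1.1  -0.32 -0.17] w 40.7
```

```bash
python3 -m inch '[{"x":0,"y":0,"z":0.5,"turn":0,"jaw":60},{"x":0,"y":0,"z":0,"turn":0,"jaw":80},{"x":0,"y":0,"z":0,"turn":0,"jaw":80},{"x":0,"y":8,"z":14,"turn":0,"jaw":80},{"x":0,"y":12,"z":20,"turn":0,"jaw":80},{"x":0,"y":10,"z":35,"turn":0.14,"jaw":80},{"x":0,"y":10,"z":45,"turn":0.14,"jaw":80},{"x":0,"y":0,"z":45,"turn":0.14,"jaw":80},{"x":0,"y":0,"z":0,"turn":0.14,"jaw":80},{"x":0,"y":0,"z":0,"turn":0.14,"jaw":80}]' 35; python3 st.py
cat > look.py <<'E'
import sys
from h import *
from cell import ctrl
a=ctrl.capture("scene")["color"][:,:,::-1].copy();cv2.imwrite(f"pics/{sys.argv[1]}.png",a)
h=cv2.cvtColor(a,cv2.COLOR_BGR2HSV).astype(int)[215:290,185:250]
m=((h[...,0]<8)|(h[...,0]>172))&(h[...,1]>130)&(h[...,2]>90)
c,_=cv2.findContours(m.astype(np.uint8),cv2.RETR_EXTERNAL,cv2.CHAIN_APPROX_NONE);c=max(c,key=len)
e=cv2.fitEllipse(c);print("red",np.array(e[0])+[185,215],e[1:])
y=np.radians(-8.1);bz=np.array([-np.sin(y)*.5,np.cos(y)*.5,.866025])
# image of the head's top for bush origin at -32 and -37 below the face
for C in ([.5377,-.2254,.204],[.5355,-.2222,.204],[.539,-.2235,.204]):
    print(C,[proj("scene",np.array(C)+(.069-k)*bz)[0].round(1) for k in(.032,.037)],"face",proj("scene",C)[0].round(1))
cv2.imwrite(f"pics/{sys.argv[1]}_c.png",cv2.resize(a[210:285,180:255],(600,600),interpolation=cv2.INTER_CUBIC))
E
python3 look.py b1
```

```text
t: 19.2
position: [0.5427, -0.1706, 0.3789]
tool_rot: [59.2, 89.9, -21.2]
ft_force: [0.1, -0.6, 0.3]
grip_width: 0.0799
t 19.2 pos [ 542.7 -170.6  378.9] jawyaw 9.6 toolx [ 0.001 -0.001 -1.   ] q [-25.7  20.4  28.   97.5   0.   54.7] F [ 0.1 -0.6  0.3] T [-0.   -0.04 -0.04] w 79.9
red [218.84772491 246.72660065] ((11.081070899963379, 17.26188087463379), 109.8774642944336)
[0.5377, -0.2254, 0.204] [array([217.1, 245.4]), array([216.6, 247.1])] face [213.1 258. ]
[0.5355, -0.2222, 0.204] [array([217.2, 244.1]), array([216.6, 245.8])] face [213.2 256.7]
[0.539, -0.2235, 0.204] [array([218., 245.]), array([217.5, 246.8])] face [214.  257.7]
```

View pics/b1_c.png

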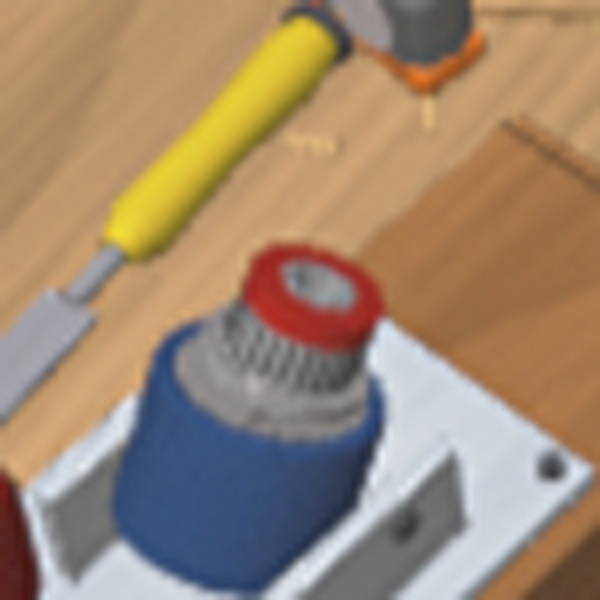

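```bash
python3 - <<'E'
from h import *
yaw=np.radians(-8.1);bx=np.array([np.cos(yaw),np.sin(yaw),0]);by=np.array([-np.sin(yaw),np.cos(yaw),0])
bz=.866025*np.array([0,0,1])+.5*by;bb=np.cross(bz,bx)
C=np.array([.538,-.2235,.204])
for nm in("s_rel","b1"):
    im=cv2.imread(f"pics/{nm}.png")
    for k in (11,6):
        O=C+k*1e-3*bz;best=[]
        for ang in range(-170,40,6):
            v=[]
            for r in (23,24.5,26):
                p=proj("scene",O+r*1e-3*(np.cos(np.radians(ang))*bx+np.sin(np.radians(ang))*bb)).astype(np.float32)
                v.append(cv2.remap(im,p[:,:1],p[:,1:],cv2.INTER_LINEAR)[0,0].min())
            best.append((ang,int(max(v))))
        print(nm,k,best)
    for q in ((216.3,259),(212.3,257.5)):
        for k in(11,6):
            d=plane("scene",q,C+k*1e-3*bz,bz)[0]-(C+k*1e-3*bz);print(q,k,np.degrees(np.arctan2(d@bb,d@bx)).round(),np.linalg.norm(d).round(4))
E
```

```text
s_rel 11 [(-170, 135), (-164, 136), (-158, 136), (-152, 136), (-146, 135), (-140, 138), (-134, 143), (-128, 144), (-122, 147), (-116, 146), (-110, 146), (-104, 150), (-98, 154), (-92, 153), (-86, 151), (-80, 152), (-74, 152), (-68, 149), (-62, 145), (-56, 137), (-50, 147), (-44, 177), (-38, 163), (-32, 133), (-26, 114), (-20, 95), (-14, 60), (-8, 45), (-2, 46), (4, 52), (10, 52), (16, 52), (22, 48), (28, 45), (34, 51)]
s_rel 6 [(-170, 135), (-164, 136), (-158, 139), (-152, 144), (-146, 144), (-140, 142), (-134, 141), (-128, 141), (-122, 142), (-116, 142), (-110, 143), (-104, 144), (-98, 145), (-92, 145), (-86, 144), (-80, 141), (-74, 146), (-68, 145), (-62, 135), (-56, 129), (-50, 131), (-44, 136), (-38, 136), (-32, 132), (-26, 126), (-20, 116), (-14, 101), (-8, 68), (-2, 63), (4, 56), (10, 59), (16, 54), (22, 52), (28, 51), (34, 49)]
(216.3, 259) 11 -37.0 0.0222
(216.3, 259) 6 -26.0 0.0147
(212.3, 257.5) 11 -64.0 0.02
(212.3, 257.5) 6 -71.0 0.012
b1 11 [(-170, 135), (-164, 135), (-158, 134), (-152, 135), (-146, 135), (-140, 138), (-134, 141), (-128, 142), (-122, 144), (-116, 148), (-110, 150), (-104, 148), (-98, 149), (-92, 152), (-86, 151), (-80, 148), (-74, 159), (-68, 173), (-62, 157), (-56, 144), (-50, 144), (-44, 143), (-38, 142), (-32, 142), (-26, 135), (-20, 135), (-14, 135), (-8, 133), (-2, 131), (4, 131), (10, 134), (16, 137), (22, 137), (28, 133), (34, 128)]
b1 6 [(-170, 139), (-164, 138), (-158, 140), (-152, 142), (-146, 142), (-140, 142), (-134, 142), (-128, 142), (-122, 142), (-116, 144), (-110, 146), (-104, 147), (-98, 152), (-92, 147), (-86, 143), (-80, 143), (-74, 143), (-68, 148), (-62, 144), (-56, 137), (-50, 139), (-44, 142), (-38, 138), (-32, 134), (-26, 128), (-20, 121), (-14, 119), (-8, 120), (-2, 123), (4, 129), (10, 138), (16, 130), (22, 131), (28, 137), (34, 138)]
(216.3, 259) 11 -37.0 0.0222
(216.3, 259) 6 -26.0 0.0147
(212.3, 257.5) 11 -64.0 0.02
(212.3, 257.5) 6 -71.0 0.012
```

```bash
python3 -m inch '[{"x":0,"y":0,"z":-45,"turn":0.13,"jaw":80},{"x":0,"y":-10,"z":-45,"turn":0,"jaw":80},{"x":0,"y":-10,"z":-32,"turn":0,"jaw":80},{"x":0,"y":-11,"z":-20,"turn":0,"jaw":80},{"x":0,"y":-7.5,"z":-14.5,"turn":0,"jaw":80},{"x":0,"y":0,"z":0,"turn":0,"jaw":60},{"x":0,"y":0,"z":0,"turn":0,"jaw":38},{"x":0,"y":0,"z":0,"turn":0,"jaw":38},{"x":0,"y":0,"z":0,"turn":0,"jaw":38},{"x":0,"y":0,"z":0,"turn":0,"jaw":38},{"x":0,"y":0,"z":0,"turn":0,"jaw":38}]' 70; python3 st.py
```

```text
t: 20.62
position: [0.5431, -0.2093, 0.2225]
tool_rot: [54.5, 89.9, -18.7]
ft_force: [-0.1, 1.8, 5.7]
grip_width: 0.0405
t 20.62 pos [ 543.1 -209.3  222.5] jawyaw 16.8 toolx [ 0.002 -0.001 -1.   ] q [-29.1  20.8   4.4  73.5   0.   44.1] F [-0.1  1.8  5.7] T [ 0.39  0.03 -0.01] w 40.5
```

```bash
python3 -m inch '[{"x":0,"y":-0.3,"z":-0.6,"turn":-0.08,"jaw":38},{"x":0,"y":0,"z":0,"turn":-0.08,"jaw":38},{"x":0,"y":0,"z":0,"turn":-0.08,"jaw":38},{"x":0,"y":0,"z":0,"turn":0,"jaw":38}]' 70; python3 st.py
python3 -m inch '[{"x":0,"y":0,"z":0,"turn":-0.08,"jaw":38},{"x":0,"y":0,"z":0,"turn":-0.08,"jaw":38},{"x":0,"y":0,"z":0,"turn":-0.08,"jaw":38},{"x":0,"y":0,"z":0,"turn":0,"jaw":38}]' 70; python3 st.py
```

```text
t: 21.12
position: [0.545, -0.21, 0.2226]
tool_rot: [73.6, 89.6, -13.4]
ft_force: [9.5, 1.2, 4.8]
grip_width: 0.0399
t 21.12 pos [ 545.  -210.   222.6] jawyaw 3.0 toolx [ 0.006 -0.001 -1.   ] q [-29.1  20.8   4.4  73.2   0.1  57.9] F [9.5 1.2 4.8] T [ 0.12 -2.22  0.18] w 39.9
t: 21.62
position: [0.5453, -0.2088, 0.2232]
tool_rot: [104.5, 89.6, 3.8]
ft_force: [9.2, 9.7, 14.1]
grip_width: 0.0393
t 21.62 pos [ 545.3 -208.8  223.2] jawyaw -10.7 toolx [ 0.008  0.001 -1.   ] q [-29.1  20.8   4.5  73.3   0.2  71.6] F [ 9.2  9.7 14.1] T [ 1.89 -2.52  0.43] w 39.3
```

```bash
python3 -m inch '[{"x":1,"y":0,"z":0,"turn":-0.08,"jaw":38},{"x":0,"y":0,"z":0,"turn":-0.08,"jaw":38},{"x":0,"y":0,"z":0,"turn":0,"jaw":38}]' 70; python3 st.py
python3 -m inch '[{"x":0,"y":0,"z":0,"turn":-0.08,"jaw":38},{"x":0,"y":0,"z":0,"turn":-0.08,"jaw":38},{"x":0,"y":0,"z":0,"turn":0,"jaw":38}]' 70; python3 st.py; python3 look.py b2 |head -1
python3 - <<'E'
from cell import ctrl
E
```

```text
t: 22.0
position: [0.5453, -0.2101, 0.2225]
tool_rot: [88.7, 89.7, -21.2]
ft_force: [5.6, 0.1, 6.3]
grip_width: 0.0394
t 22.0 pos [ 545.3 -210.1  222.5] jawyaw -19.9 toolx [ 0.005 -0.002 -1.   ] q [-29.1  20.9   4.5  73.4   0.   80.8] F [5.6 0.1 6.3] T [-0.2  -1.29  0.31] w 39.4
t: 22.38
position: [0.5453, -0.2109, 0.2225]
tool_rot: [82.3, 89.7, -36.8]
ft_force: [4.2, -5.3, 5.9]
grip_width: 0.0396
t 22.38 pos [ 545.3 -210.9  222.5] jawyaw -29.1 toolx [ 0.005 -0.003 -1.   ] q [-29.1  20.9   4.6  73.3  -0.   90. ] F [ 4.2 -5.3  5.9] T [-1.4  -1.18  0.26] w 39.6
red [212.71381187 247.30130386] ((3.678629159927368, 9.218255996704102), 159.29354858398438)
```

```bash
cat > dash.py <<'E'
import sys
from h import *
from cell import ctrl
yaw=np.radians(-8.1);bx=np.array([np.cos(yaw),np.sin(yaw),0]);by=np.array([-np.sin(yaw),np.cos(yaw),0])
bz=.866025*np.array([0,0,1])+.5*by;bb=np.cross(bz,bx);C=np.array([.538,-.2235,.204])
im=ctrl.capture("scene")["color"][:,:,::-1].copy();cv2.imwrite(f"pics/{sys.argv[1]}.png",im)
for k in (11,6):
    O=C+k*1e-3*bz;out=[]
    for ang in range(-150,10,5):
        p=proj("scene",O+np.array([[23],[24.5],[26]])*1e-3*(np.cos(np.radians(ang))*bx+np.sin(np.radians(ang))*bb)).astype(np.float32)
        v=cv2.remap(im,p[:,:1],p[:,1:],cv2.INTER_LINEAR)[:,0].min(1).max();out.append((ang,int(v)))
    print(k,[o for o in out if o[1]>152])
E
python3 -m inch '[{"x":0,"y":-0.7,"z":-1.2,"turn":0,"jaw":38},{"x":0,"y":-0.7,"z":-1.2,"turn":-0.06,"jaw":38},{"x":0,"y":0,"z":0,"turn":0,"jaw":38}]' 70; python3 st.py; python3 dash.py b3
```

```text
t: 22.8
position: [0.5448, -0.2116, 0.2214]
tool_rot: [91.9, 89.7, -30.6]
ft_force: [-3.4, 1.8, 23.7]
grip_width: 0.0397
t 22.8 pos [ 544.8 -211.6  221.4] jawyaw -32.5 toolx [ 0.005 -0.003 -1.   ] q [-29.2  20.9   4.4  73.1  -0.   93.3] F [-3.4  1.8 23.7] T [0.05 0.41 0.37] w 39.7
11 [(-105, 159), (-100, 168), (-95, 169), (-90, 165), (-85, 156)]
6 [(-105, 156), (-100, 158), (-95, 156), (-90, 154), (-80, 153), (-60, 153)]
```

```bash
python3 -m inch '[{"x":0,"y":0,"z":0.5,"turn":0,"jaw":60},{"x":0,"y":0,"z":0,"turn":0,"jaw":80},{"x":-1.5,"y":1.7,"z":3,"turn":0.1,"jaw":80},{"x":-0.5,"y":0,"z":0,"turn":0.14,"jaw":80},{"x":0,"y":0,"z":0,"turn":0.14,"jaw":80},{"x":0,"y":0,"z":0,"turn":0.1,"jaw":80}]' 70; python3 st.py; python3 dash.py b4
python3 -m inch '[{"x":0,"y":0,"z":0,"turn":0,"jaw":60},{"x":0,"y":0,"z":0,"turn":0,"jaw":38},{"x":0,"y":0,"z":0,"turn":0,"jaw":38},{"x":0,"y":0,"z":0,"turn":0,"jaw":38},{"x":0,"y":0,"z":0,"turn":0,"jaw":38},{"x":0,"y":0,"z":0,"turn":0,"jaw":38}]' 60; python3 st.py
```

```text
t: 23.6
position: [0.5416, -0.2095, 0.2216]
tool_rot: [-130.9, 90.0, 134.3]
ft_force: [1.0, 0.3, 0.4]
grip_width: 0.0798
t 23.6 pos [ 541.6 -209.5  221.6] jawyaw -4.8 toolx [-0.  0. -1.] q [-29.2  20.8   4.2  73.4   0.   65.6] F [1.  0.3 0.4] T [ 0.04 -0.03  0.02] w 79.8
11 [(-95, 163), (-90, 154)]
6 [(-110, 162), (-105, 165), (-100, 167), (-95, 160), (-60, 154)]
t: 24.4
position: [0.5417, -0.2096, 0.2221]
tool_rot: [84.7, 90.0, -10.4]
ft_force: [-1.9, 1.8, 6.3]
grip_width: 0.039
t 24.4 pos [ 541.7 -209.6  222.1] jawyaw -5.1 toolx [ 0.001 -0.    -1.   ] q [-29.2  20.7   4.2  73.4   0.   65.9] F [-1.9  1.8  6.3] T [ 0.38  0.26 -0.07] w 39.0
```

```bash
python3 -m inch '[{"x":-0.1,"y":-0.7,"z":-1.2,"turn":-0.06,"jaw":38},{"x":-0.1,"y":-0.6,"z":-1,"turn":-0.06,"jaw":38},{"x":0,"y":0,"z":0,"turn":0,"jaw":38}]' 60; python3 st.py
python3 -m inch '[{"x":0,"y":0,"z":0,"turn":-0.08,"jaw":38},{"x":0,"y":0,"z":0,"turn":-0.08,"jaw":38},{"x":0,"y":0,"z":0,"turn":0,"jaw":38}]' 60; python3 st.py; python3 dash.py b5
```

```text
t: 24.78
position: [0.5419, -0.2108, 0.2216]
tool_rot: [83.1, 89.8, -18.8]
ft_force: [-4.8, 5.9, 24.0]
grip_width: 0.0391
t 24.77 pos [ 541.9 -210.8  221.6] jawyaw -12.0 toolx [ 0.003 -0.001 -1.   ] q [-29.3  20.7   4.1  73.2   0.   72.7] F [-4.8  5.9 24. ] T [0.88 0.76 0.12] w 39.1
t: 25.15
position: [0.5416, -0.2117, 0.2213]
tool_rot: [57.1, 89.8, -54.0]
ft_force: [-6.2, -1.2, 20.8]
grip_width: 0.0394
t 25.15 pos [ 541.6 -211.7  221.3] jawyaw -21.2 toolx [ 0.002 -0.003 -1.   ] q [-29.3  20.7   4.1  73.2  -0.1  81.8] F [-6.2 -1.2 20.8] T [-0.5   1.15  0.05] w 39.4
11 [(-105, 171), (-100, 168), (-95, 154)]
6 [(-125, 159), (-120, 173), (-115, 170), (-110, 167), (-105, 156), (-85, 154), (-80, 155), (-75, 154), (-65, 155)]
```

```bash
python3 -m inch '[{"x":0,"y":0.5,"z":1,"turn":0,"jaw":60},{"x":0,"y":0,"z":0,"turn":0,"jaw":80},{"x":0,"y":0,"z":0,"turn":0,"jaw":80},{"x":0,"y":8,"z":14,"turn":0,"jaw":80},{"x":0,"y":12,"z":20,"turn":0,"jaw":80},{"x":0,"y":10,"z":35,"turn":0.1,"jaw":80},{"x":0,"y":10,"z":45,"turn":0.1,"jaw":80},{"x":0,"y":0,"z":45,"turn":0.1,"jaw":80},{"x":0,"y":0,"z":0,"turn":0,"jaw":80}]' 35; python3 st.py; python3 look.py b6; python3 dash.py b7
python3 - <<'E'
import cv2,numpy as np
c=lambda n:cv2.resize(cv2.imread(f"pics/{n}.png")[230:275,190:235],(400,400),interpolation=cv2.INTER_CUBIC)
cv2.imwrite("pics/cmp.png",np.hstack([c("b1"),c("b6")]))
E
```

```text
t: 26.32
position: [0.5421, -0.1701, 0.3831]
tool_rot: [68.9, 89.7, -24.9]
ft_force: [0.5, 0.2, -0.2]
grip_width: 0.0799
t 26.32 pos [ 542.1 -170.1  383.1] jawyaw -3.7 toolx [ 0.005 -0.002 -1.   ] q [-25.6  20.2  28.4  97.8   0.   68.1] F [ 0.5  0.2 -0.2] T [-0.03  0.01 -0.05] w 79.9
red [216.64101028 247.58161926] ((10.695167541503906, 17.014305114746094), 104.53782653808594)
[0.5377, -0.2254, 0.204] [array([217.1, 245.4]), array([216.6, 247.1])] face [213.1 258. ]
[0.5355, -0.2222, 0.204] [array([217.2, 244.1]), array([216.6, 245.8])] face [213.2 256.7]
[0.539, -0.2235, 0.204] [array([218., 245.]), array([217.5, 246.8])] face [214.  257.7]
11 []
6 [(-120, 156), (-115, 160), (-110, 165), (-105, 159), (-100, 154)]
```

View pics/cmp.png

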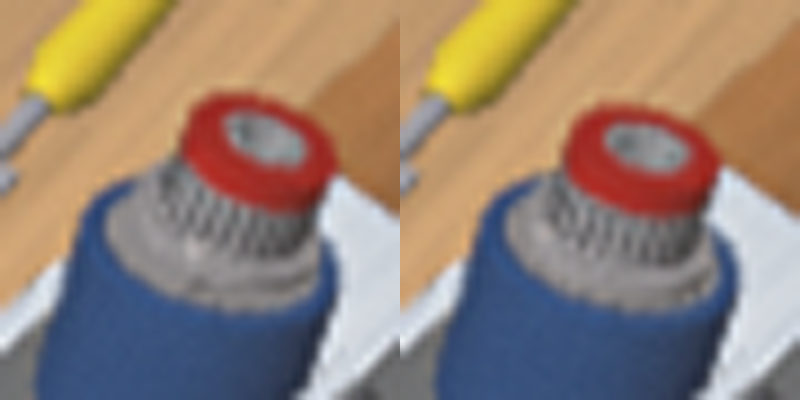

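```bash
python3 - <<'E'
from h import *
yaw=np.radians(-8.1);bx=np.array([np.cos(yaw),np.sin(yaw),0]);by=np.array([-np.sin(yaw),np.cos(yaw),0])
bz=.866025*np.array([0,0,1])+.5*by;bb=np.cross(bz,bx);t=np.linspace(0,2*np.pi,720)
circ=lambda C,h,r:proj("scene",C+h*bz+r*(np.cos(t)[:,None]*bx+np.sin(t)[:,None]*bb))
# red outline extremes and blue-rim lower extreme measured sub-pixel
for nm in("b1","b7"):
    a=cv2.imread(f"pics/{nm}.png").astype(float)
    w=cv2.resize((a[...,2]-np.maximum(a[...,0],a[...,1]))[235:262,200:235],None,fx=8,fy=8,interpolation=cv2.INTER_CUBIC)
    q=np.argwhere(w>60)[:,::-1]/8+[200-.44,235-.44];
    h=cv2.convexHull(q.astype(np.float32))
    print(nm,"red left",q[:,0].min(),"right",q[:,0].max(),"top",q[:,1].min(),"bot",q[:,1].max(), "top col",q[q[:,1]<q[:,1].min()+.3][:,0].mean())
for C in (np.array([.5355,-.2222,.204]),np.array([.538,-.2235,.204])):
    for k in(.032,.037):
        c=circ(C,.069-k,.021);print(C,k,"left",c[:,0].min().round(2),"right",c[:,0].max().round(2),"top",c[:,1].min().round(2),"top col",c[c[:,1].argmin(),0].round(2),"ell",np.round(cv2.fitEllipse(c.astype(np.float32))[2],1))
E
```

```text
b1 red left 209.935 right 227.935 top 239.935 bot 253.185 top col 215.81359712230213
b7 red left 207.935 right 226.06 top 240.935 bot 253.935 top col 213.78602739726023
[ 0.5355 -0.2222  0.204 ] 0.032 left 208.66 right 225.64 top 239.31 top col 213.9 ell 106.3
[ 0.5355 -0.2222  0.204 ] 0.037 left 208.13 right 225.09 top 241.02 top col 213.44 ell 106.3
[ 0.538  -0.2235  0.204 ] 0.032 left 209.14 right 226.14 top 240.09 top col 214.45 ell 106.3
[ 0.538  -0.2235  0.204 ] 0.037 left 208.61 right 225.59 top 241.8 top col 213.92 ell 106.3
```

```bash
python3 -c "
from cell import ctrl
print(ctrl.job_done())"
```

```text
the job is handed in; nothing more can be done
None
```

I fitted the red-banded bush in the leaning boss, twisted it to what looks like the locked position, let go and handed the job in at about 26.5 s. `job_done` reports no verdict, so the locked result rests on my own checks.

**How it went**
- I picked the bush out of the rack and leaned it to about 28° in the jaws by pushing it against the rim of its own hole.
- I then turned it so its lugs matched the keyways, which I had read from the top picture at about -37° from the boss's x.
- It dropped straight through the keyways with almost no force.
- Three clockwise twists with re-grips, plus a last short one under light pressure, brought it to the lock. The highest wrist force I read was about 25 N.

**What the last checks showed**
- **Depth:** the head's outline in the scene picture fits an origin 37 mm below the face, within about half a pixel. For the ledge position (32 mm) it would be 1 to 2 pixels off.
- **Angle:** the white dash reads about 75° past the keyways, and only on the lowered flange plane.
- **Alignment:** the head's ellipse is at 104.5°, against 106.3° expected for a straight bush.
- **Clear of the robot:** it is more than 150 mm above the bush, with forces near zero.

**What disagreed or was not checked**
- The two cameras differed by about 2 to 4 mm on the boss's position, so flush and centred are inferred to about 1 to 2 mm rather than measured directly.
- The first two twists slipped in the jaws, and at that point the bush was still on the ledge and slightly crooked.
- I did not measure the bystanders again at the end; nothing looked moved in the crops I viewed.

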